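# Load the filter slide into the weld viewer

### The arm

A 6-joint arm with a two-finger parallel gripper is mounted at the origin on the work surface. World frame = base frame: x ahead of the robot, y to its left, z up, the work surface at z = 0. Lengths are in mm, angles in degrees, forces in N, time in s.
With the tool pointing down it reaches from about 300 to 850 mm from the base axis. Payload 4.2 kg.
Tool frame: the origin (TCP) lies on the mounting face of the last link; the fingertips stand 191 mm ahead of it and the grasp point (between the pads) lies 172 mm ahead of it; z points along the fingers, y is the direction in which the jaws open and shut (so a half turn about z gives the same grasp; the last joint's range is limited). The gripper opens to 91 mm and grips with 3 to 60 N. Pads are 32 mm wide; open, the fingers measure 118 mm over their backs; the gripper's body (76 mm by 178 mm) begins 60 mm behind the grasp point.
Start: joints at [70.13, 18.312, 89.639, -0, 72.044, -1.146], TCP at [184.58, 544.567, 404.776] pointing down, gripper open.
Joint ranges: [-177.97, 177.97], [-48.28, 115.42], [12.27, 149.76], [-77.06, 257.06], [2.81, 150.46], [-146.56, 146.56]. Speed limits (degrees/s): [147.25, 147.25, 180, 180, 180, 180].

### API

Orientations are given as [roll, pitch, yaw] about the fixed x, y, z axes, in that order (R = Rz(yaw) Ry(pitch) Rx(roll)).
In Python, from workcell import env gives the robot as it stands.
- The arm moves only by the shell command python3 -m handwheel 'ROWS' [FORCE]. ROWS is JSON, a list of rows, each an object with "gripper": the opening in per cent of the stroke, from 0 (shut) to 100 (fully open); "travel": the shift along the tool's x, y, z in m, a list of three; "twist": the turn about the tool's z in rad. In form: [{"gripper": gripper, "travel": [x, y, z], "twist": twist}, ...]. A call has 1 to 5 rows; each row shifts and turns the commanded pose from where the row before left it, along the tool's axes as they then stand; what a row does not reach is not made up. A row lasts 1/12 s, in which the tool goes at most 41.7 mm and 7.16 degrees, less where a joint would pass 70% of its speed; a pose out of reach is approached as far as the arm can. A call with a gripper value outside its range is refused whole. The fingers move at their own pace and stop on an object; FORCE is the grip in N (left out, the last holds). Time passes only in rows, so rows that do not move let the fingers close. It gives the time, the measured TCP pose, the force and the opening at its end, in the units of the state.
- env.state(): the state, without advancing time (a new reading comes with each control period).
- env.grab_frame(name): name is "scene" or "top" or "wrist"; returns a dict with "frame" (400x640x3 uint8, red, green, blue), "intrinsics" (3x3 intrinsics, pixels), "extrinsics" (4x4, takes a point from camera to world coordinates). Camera axes: x right, y down, z forward; pixel columns grow to the right and rows downward; lengths in mm; the calibration is good to about 2 mm. A picture is of the moment at which its call begins. There is no depth.
- env.job_done(): hands the job in, once; it reports no verdict.
Trained networks look in the newest picture that a camera, given by its name, has taken for a name from the list of things; names that differ only in an ending like _2 or _b are one class to them, and where a whole thing is asked for, a point or a joint stands for the part that bears it (a point fixed in the world has none). Each returns a list of dicts, best first, with "confidence" (0 to 1); they miss things now and then, are a little off and sometimes report something else, mostly with a low value. They report only what shows in the picture. A call takes as long as a camera call. They do not tell look-alikes from the thing itself.
- env.trace(camera, thing): "pixels" (400x640 bool, what is visible of it) and "uv" ([column, row] in pixels, amid what is visible of it).
- env.pinpoint(camera, thing): "uv" ([column, row] in pixels: a listed point, or the origin of a listed thing).
The state is a dict: "time_s": time; "qpos": joint angles; "qvel": joint speeds; "effort": joint torques, N m; "ee_pos": TCP position; "ee_rot": TCP orientation; "force": force on the tool from outside, world axes, zero at the start; "torque": the same for the moment, N m; "gripper_width": finger opening in mm.
Only numpy, scipy, OpenCV 4.12 (cv2) and the standard library are available. Lean on these libraries where they do the work, as an engineer would, in place of code of your own. Each camera call takes 0.05 s, during which the arm holds its last target. There are 200 camera calls.

### The job

Pick up the glass filter slide by its grip, lay it flat on the viewer's stage in front of the two spring clips, and slide it in, glass first, under both clips and gently on against the sprung bumper until both clips snap down behind the glass. Then let go and leave it latched there. Never force it or lean on the stage with the gripper, and leave the other things on the bench where they are.

Things in the scene. Friction and masses are not known exactly. Their poses are not given: they have to be found in the camera images.
- slide: Filter slide, lying flat; 100 to 170 g. A plate 6 mm thick: in front a dark glass in a steel rim, 60 mm (x) by 76 mm (y); from the middle of its rear edge a steel tab 36 mm wide runs 88 mm back (-x), leaving a shoulder 20 mm wide on each side. Origin: centre of the glass part's underside. +x points from the tab to the glass, +z up.
- slide_grip (a point): Centre of the upright black grip on the slide's tab: 32 mm long (x), 14 mm thick (y), 36 mm high. It lies 100 mm behind the slide's origin (x = -100 mm) and 24 mm above the underside; it stands on the tab's top (6 mm above the underside), which is 11 mm wider on each side, and its top is 42 mm above the underside. Axes as the slide's.
- stage: Viewer stage, fixed: grey bed 245 mm (x) by 112 mm (y), top 20 mm above the bench, from x = -140 mm (entry end) to x = 105 mm. Origin: on the bench, on the mid-line. +x is the way the slide goes in. Beyond the entry an aluminium carriage bears side rails (10 mm high, 81 mm apart), two spring clips and a sprung bumper. Slide latched: its origin is about x = 30 mm, give or take 14 mm.
- stage_entry (a point): Point on the bed's top, mid-line, x = -85 mm of the stage, in the open entry part (x = -140 to -60 mm) where the slide is laid: here its origin can lie with the glass's front edge still clear of the clips. Guide strips 10 mm high on both sides, inner faces 81 mm apart, flared wider beyond x = -110 mm. The slide's tab may overhang the entry end.
- stage_clips (a point): Point on the bed's top, mid-line, x = 0 of the stage: middle setting of the ends of the clip teeth. The carriage with clips and bumper is clamped anywhere within 14 mm either way of this along x; its setting is not reported and must be felt or seen. The bumper's free face is 57.5 mm beyond the tooth ends; at its hard stop 62 mm. All contact forces on the slide there, added up (bed, clips, rails, bumper), must stay under 30 N.
- clip_left (a joint): Left (+y) sprung steel clip, rad, 0 = down. Hinged 35 mm before its tooth's end, 14 mm above the bed and 28 mm off the mid-line; 10 mm wide; slopes down at 19 degrees to a tooth 2 mm above the bed. The slide wedges it up; riding on the plate it reads about 0.11, and it snaps back to 0 once the shoulder has passed. Presses 1.1 N down, 1.8 N riding; sliding under both takes about 5 N.
- clip_right (a joint): The same clip on the right (-y) side of the mid-line.
- bumper (a joint): Sprung rubber bumper at the carriage's far end, m: 0 = free, grows as it is pushed in (+x); 1.6 N per mm, hard stop at 4.5 mm. The clips drop when it is pushed in by about 2.5 mm, some 2 mm before the hard stop. When latched and let go, the slide rests back against the teeth and the bumper stays at about 2.5 mm.
- brush: Brush with a wooden handle lying on the bench, a bystander; origin at its underside.
- jar: Closed jar, 56 mm across, 70 mm high, a bystander; origin at the centre of its underside.
- coupon: Flat steel test piece 100 x 50 x 10 mm, a bystander; origin at the centre of its underside.
Not all that is in view belongs to the job. What is meant by the slide is not orange, purple or yellow, and is the smaller of those in its own colour.

How it is judged:
By the outcome, as a careful person would: the job done as asked, in the order asked, and still so for the second after the job is handed in, with the robot touching nothing.
It also fails if it takes over 69 s, if anything falls off the work surface, if the arm or the gripper's body presses on something with over 40 N, if the wrist force passes 120 N, or if a joint passes its speed limit or range.

## Working session

There is one attempt and no reset: what is moved stays moved. The work goes in short steps, Python scripts to look and compute and a shell command to move; the robot and the scene stay as the last step left them, time stands still between calls to the robot, and variables do not carry over. Pictures are saved under pics/ and viewed, about 8 in all and at most 12, crops included, and the job is handed in when it is done.

```bash
mkdir -p pics
cat > h.py <<'E'
import numpy as np, cv2
from workcell import env
from scipy.spatial.transform import Rotation as R
def ray(f,uv,z):
    K=np.array(f["intrinsics"]);T=np.array(f["extrinsics"])
    d=T[:3,:3]@np.linalg.inv(K)@np.array([uv[0],uv[1],1.]);o=T[:3,3]
    return o+d*(z-o[2])/d[2]
def proj(f,p):
    K=np.array(f["intrinsics"]);T=np.array(f["extrinsics"])
    c=K@(T[:3,:3].T@(np.array(p)-T[:3,3]));return c[:2]/c[2]
def save(f,name,crop=None,s=1):
    im=f["frame"][:,:,::-1]
    if crop: im=im[crop[1]:crop[3],crop[0]:crop[2]]
    cv2.imwrite("pics/"+name,cv2.resize(im,None,fx=s,fy=s,interpolation=cv2.INTER_CUBIC))
E
python3 - <<'E'
from h import *
for c in ["top","scene"]:
    f=env.grab_frame(c);save(f,c+"1.png")
    print(c,np.round(f["extrinsics"],2).tolist())
    for t,z in [("slide",0),("slide_grip",24),("stage",0),("stage_entry",20),("stage_clips",20),("brush",0),("jar",0),("coupon",0)]:
        print(t,[(np.round(d["uv"]).tolist(),round(d["confidence"],2),np.round(ray(f,d["uv"],z)[:2]).tolist()) for d in env.pinpoint(c,t)])
print(env.state())
E
```

```text
top [[-0.0, -1.0, 0.08, 427.68], [-1.0, 0.0, 0.02, -71.88], [-0.02, -0.08, -1.0, 1318.78], [0.0, 0.0, 0.0, 1.0]]
slide [([398.0, 280.0], 0.91, [287.0, -271.0]), ([464.0, 178.0], 0.68, [589.0, -473.0]), ([323.0, 217.0], 0.65, [474.0, -48.0]), ([464.0, 255.0], 0.65, [361.0, -468.0]), ([384.0, 190.0], 0.64, [554.0, -233.0])]
slide_grip [([355.0, 291.0], 0.88, [259.0, -141.0]), ([342.0, 192.0], 0.86, [548.0, -104.0]), ([395.0, 221.0], 0.65, [460.0, -262.0]), ([439.0, 266.0], 0.57, [331.0, -385.0])]
stage [([253.0, 156.0], 0.78, [662.0, 166.0])]
stage_entry [([252.0, 183.0], 0.83, [577.0, 164.0])]
stage_clips [([249.0, 156.0], 0.7, [659.0, 173.0])]
brush [([409.0, 129.0], 0.96, [742.0, -310.0])]
jar [([339.0, 132.0], 0.75, [734.0, -97.0])]
coupon [([193.0, 215.0], 0.75, [481.0, 345.0]), ([338.0, 129.0], 0.53, [744.0, -95.0])]
scene [[-0.42, 0.69, -0.59, 1035.5], [0.91, 0.32, -0.27, 190.26], [0.0, -0.65, -0.76, 715.43], [0.0, 0.0, 0.0, 1.0]]
slide [([342.0, 196.0], 0.89, [455.0, -43.0]), ([295.0, 129.0], 0.78, [262.0, -286.0]), ([259.0, 200.0], 0.67, [555.0, -231.0]), ([226.0, 134.0], 0.66
[... 521 characters left out ...]
]
coupon [([497.0, 259.0], 0.66, [478.0, 351.0])]
{'time_s': 0.9, 'qpos': array([ 7.01297131e+01,  1.83115596e+01,  8.96385311e+01, -1.74102248e-03,
        7.20441984e+01, -1.14595107e+00]), 'qvel': array([-0.01235012, -0.0366589 ,  0.04449808, -0.0120037 ,  0.09997199,
       -0.02840941]), 'effort': array([ 5.87267323e-06, -4.12341785e+01, -2.32224280e+01,  7.28582754e-02,
        3.75308096e-02,  1.46032068e-05]), 'ee_pos': array([184.58728676, 544.56613309, 404.78252398]), 'ee_rot': array([1.79994323e+02, 1.77016295e-03, 1.61276201e+02]), 'force': array([-0.02539316,  0.25794869, -0.55768467]), 'torque': array([ 0.05828356, -0.02522733,  0.01774781]), 'gripper_width': 91.40873478456456}
```

Run:
```python
import cv2
im=cv2.imread("pics/top1.png")
cv2.imwrite("pics/topc.png",cv2.resize(im[80:340,160:510],None,fx=2.2,fy=2.2,interpolation=cv2.INTER_CUBIC))
```

```text
(no output)
```

View pics/topc.png

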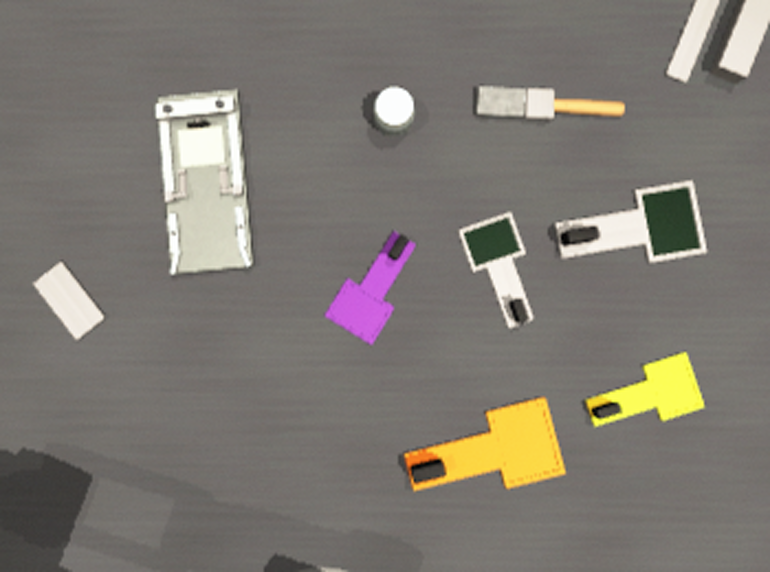

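View pics/scene1.png

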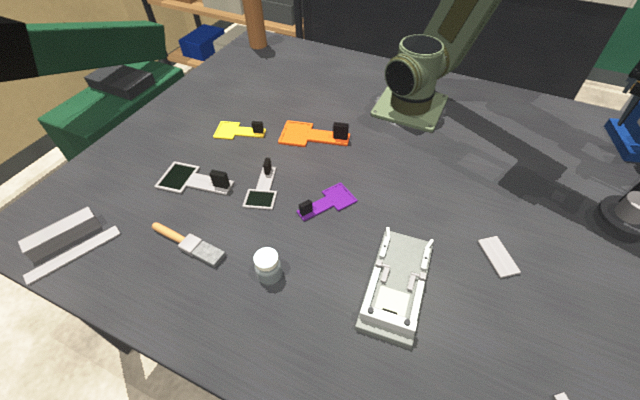

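Two candidates are steel with dark glass: the large one with its origin at top (464,178), and the small one at (384,190). The orange, yellow and purple ones are excluded. The small steel one fits, since it is the smaller of its own colour. Next is one enlarged crop to confirm it, plus masks for sizes and yaw.

Run:
```python
from h import *
f=env.grab_frame("top");save(f,"crop2.png",(350,150,500,240),5)
for t in ["slide","stage"]:
  for d in env.trace("top",t):
    ys,xs=np.nonzero(d["pixels"]);z=6 if t=="slide" else 25
    P=np.array([ray(f,(x,y),z)[:2] for x,y in zip(xs,ys)],np.float32)
    (c,s,a)=cv2.minAreaRect(P)
    print(t,np.round(d["uv"]),round(d["confidence"],2),np.round(c),np.round(s),round(a,1),len(xs))
```

```text
slide [329. 213.] 0.97 [501. -72.] [ 75. 148.] 58.8 834
slide [388. 197.] 0.95 [ 516. -243.] [147.  79.] 18.3 904
slide [457. 261.] 0.72 [ 346. -429.] [ 74. 147.] 19.1 858
slide [454. 182.] 0.61 [ 575. -414.] [101. 199.] 9.3 1568
slide [386. 283.] 0.6 [ 271. -213.] [104. 205.] 13.9 1743
stage [254. 164.] 0.65 [640. 161.] [246. 116.] 5.1 3074
```

View pics/crop2.png

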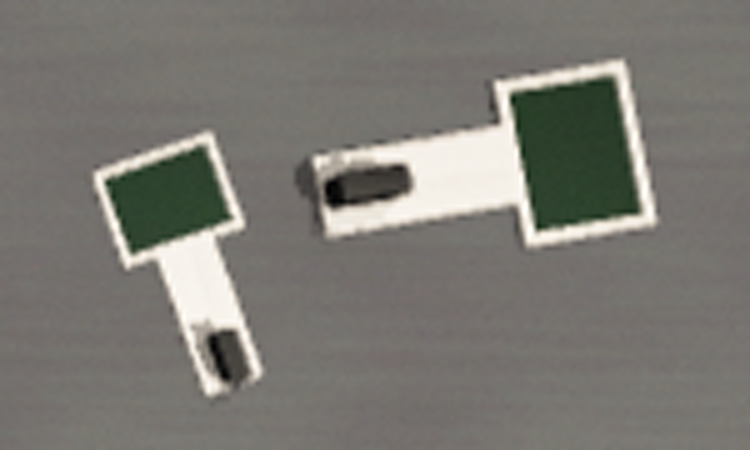

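The crop shows the small steel slide at crop (170,230), with its grip at (228,357). It measures 147×79 mm, matching 148×76, while the other is about 200 mm long. So the small one is the target. Moving above it now.

```bash
M="python3 -m handwheel"
$M '[{"gripper":100,"travel":[-0.0206,-0.027,0],"twist":0},{"gripper":100,"travel":[-0.0206,-0.027,0],"twist":0},{"gripper":100,"travel":[-0.0206,-0.027,0],"twist":0},{"gripper":100,"travel":[-0.0206,-0.027,0],"twist":0},{"gripper":100,"travel":[-0.0206,-0.027,0],"twist":0}]' 
$M '[{"gripper":100,"travel":[-0.0206,-0.027,0],"twist":0},{"gripper":100,"travel":[-0.0206,-0.027,0],"twist":0},{"gripper":100,"travel":[-0.0206,-0.027,0],"twist":0},{"gripper":100,"travel":[-0.0206,-0.027,0],"twist":0},{"gripper":100,"travel":[-0.0206,-0.027,0],"twist":0}]' 
$M '[{"gripper":100,"travel":[-0.0206,-0.027,0],"twist":0},{"gripper":100,"travel":[-0.0206,-0.027,0],"twist":0},{"gripper":100,"travel":[-0.0206,-0.027,0],"twist":0},{"gripper":100,"travel":[-0.0206,-0.027,0],"twist":0},{"gripper":100,"travel":[-0.0206,-0.027,0],"twist":0}]' 
$M '[{"gripper":100,"travel":[-0.0206,-0.027,0],"twist":0},{"gripper":100,"travel":[-0.0206,-0.027,0],"twist":0},{"gripper":100,"travel":[-0.0206,-0.027,0],"twist":0},{"gripper":100,"travel":[-0.0206,-0.027,0],"twist":0},{"gripper":100,"travel":[-0.0206,-0.027,0],"twist":0}]' 
$M '[{"gripper":100,"travel":[-0.0206,-0.027,0],"twist":0},{"gripper":100,"travel":[-0.0206,-0.027,0],"twist":0},{"gripper":100,"travel":[-0.0206,-0.027,0],"twist":0},{"gripper":100,"travel":[-0.0206,-0.027,0],"twist":0},{"gripper":100,"travel":[-0.0206,-0.027,0],"twist":0}]' 
$M '[{"gripper":100,"travel":[0,0,0],"twist":0.124},{"gripper":100,"travel":[0,0,0],"twist":0.124},{"gripper":100,"travel":[0,0,0],"twist":0.124},{"gripper":100,"travel":[0,0,0],"twist":0.124},{"gripper":100,"travel":[0,0,0],"twist":0.124}]'
$M '[{"gripper":100,"travel":[0,0,0],"twist":0.124},{"gripper":100,"travel":[0,0,0],"twist":0.124},{"gripper":100,"travel":[0,0,0],"twist":0.124},{"gripper":100,"travel":[0,0,0],"twist":0.124},{"gripper":100,"travel":[0,0,0],"twist":0.124}]'
$M '[{"gripper":100,"travel":[0,0,0],"twist":0.124},{"gripper":100,"travel":[0,0,0],"twist":0.124},{"gripper":100,"travel":[0,0,0],"twist":0.124},{"gripper":100,"travel":[0,0,0],"twist":0.124},{"gripper":100,"travel":[0,0,0],"twist":0.124}]'
$M '[{"gripper":100,"travel":[0,0,0],"twist":0.124},{"gripper":100,"travel":[0,0,0],"twist":0.124},{"gripper":100,"travel":[0,0,0],"twist":0.124},{"gripper":100,"travel":[0,0,0],"twist":0.124},{"gripper":100,"travel":[0,0,0],"twist":0.124}]'
```

```text
time_s: 1.47
ee_pos: [238.9, 382.2, 404.8]
ee_rot: [180.0, 0.0, 161.3]
force: [0.1, -0.2, 0.9]
gripper_width: 91.0
time_s: 1.88
ee_pos: [293.0, 221.2, 405.0]
ee_rot: [180.0, 0.0, 161.3]
force: [0.6, -0.8, 0.7]
gripper_width: 90.9
time_s: 2.3
ee_pos: [347.2, 60.2, 405.1]
ee_rot: [180.0, 0.1, 161.3]
force: [0.8, 1.7, -0.1]
gripper_width: 91.5
time_s: 2.72
ee_pos: [401.5, -100.9, 405.0]
ee_rot: [180.0, 0.0, 161.2]
force: [0.2, 0.8, 0.1]
gripper_width: 90.9
time_s: 3.13
ee_pos: [455.8, -261.8, 404.8]
ee_rot: [180.0, 0.0, 161.2]
force: [-0.4, 1.1, 0.1]
gripper_width: 91.3
time_s: 3.55
ee_pos: [455.6, -260.2, 404.7]
ee_rot: [180.0, -0.0, 125.4]
force: [0.3, -0.3, -0.8]
gripper_width: 91.5
time_s: 3.97
ee_pos: [455.6, -260.0, 404.8]
ee_rot: [180.0, -0.0, 89.9]
force: [0.8, 0.7, -0.4]
gripper_width: 91.3
time_s: 4.38
ee_pos: [455.6, -260.0, 404.8]
ee_rot: [180.0, -0.0, 54.4]
force: [-0.6, 0.4, -0.2]
gripper_width: 91.4
time_s: 4.8
ee_pos: [455.6, -260.0, 404.8]
ee_rot: [-180.0, -0.0, 18.8]
force: [0.8, -0.3, -0.2]
gripper_width: 91.1
```

Precise tracking. Now a wrist look.

Run:
```python
from h import *
f=env.grab_frame("wrist");save(f,"w1.png")
print(np.round(f["extrinsics"],2).tolist())
for t,z in [("slide",0),("slide_grip",24)]:
    print(t,[(np.round(d["uv"]).tolist(),round(d["confidence"],2),np.round(ray(f,d["uv"],z)[:2],1).tolist()) for d in env.pinpoint("wrist",t)])
for d in env.trace("wrist","slide"):
    ys,xs=np.nonzero(d["pixels"])
    P=np.array([ray(f,(x,y),6)[:2] for x,y in zip(xs,ys)],np.float32)
    (c,s,a)=cv2.minAreaRect(P)
    print(np.round(d["uv"]),round(d["confidence"],2),np.round(c,1),np.round(s),round(a,1),len(xs))
```

```text
[[0.32, -0.91, -0.26, 528.51], [-0.95, -0.31, -0.09, -235.7], [0.0, 0.27, -0.96, 383.9], [0.0, 0.0, 0.0, 1.0]]
slide [([288.0, 287.0], 0.89, [279.2, -271.2]), ([319.0, 102.0], 0.79, [555.8, -229.2]), ([494.0, 143.0], 0.73, [582.3, -470.7]), ([169.0, 126.0], 0.61, [461.7, -49.2])]
slide_grip [([413.0, 128.0], 0.9, [562.5, -351.3]), ([216.0, 72.0], 0.9, [545.5, -102.4]), ([320.0, 180.0], 0.88, [461.3, -261.9]), ([367.0, 290.0], 0.62, [328.4, -381.9])]
[319. 118.] 0.81 [ 510.9 -246.2] [153.  76.] 18.8 4661
[478. 135.] 0.77 [ 572.5 -417. ] [103. 198.] 10.2 8053
[285. 299.] 0.56 [ 281.  -253.5] [108. 122.] 14.2 2013
[365. 295.] 0.53 [ 313.8 -400.4] [14. 65.] 18.7 216
```

View pics/w1.png

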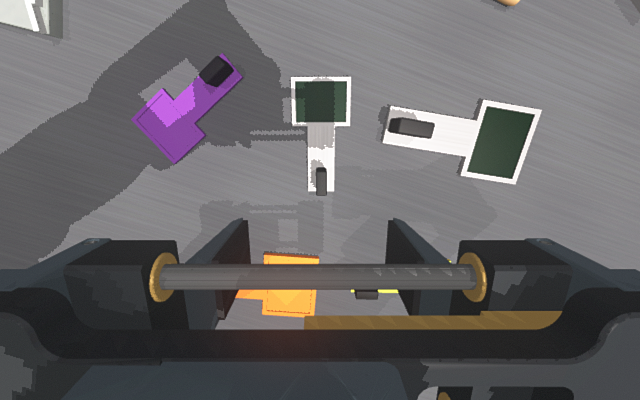

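The picture shows the target grip at (320,180), upright and aligned with the jaws, and both fingers clear of everything else. Correct by +4.7/+3.5 mm, go down 203 mm and close.

```bash
M="python3 -m handwheel"
$M '[{"gripper":100,"travel":[0.0047,0.0035,0.02],"twist":0},{"gripper":100,"travel":[0,0,0.03],"twist":0},{"gripper":100,"travel":[0,0,0.035],"twist":0},{"gripper":70,"travel":[0,0,0.035],"twist":0},{"gripper":60,"travel":[0,0,0.03],"twist":0}]' 
$M '[{"gripper":60,"travel":[0,0,0.025],"twist":0},{"gripper":60,"travel":[0,0,0.018],"twist":0},{"gripper":60,"travel":[0,0,0.010],"twist":0},{"gripper":60,"travel":[0,0,0],"twist":0},{"gripper":30,"travel":[0,0,0],"twist":0}]' 
$M '[{"gripper":10,"travel":[0,0,0],"twist":0},{"gripper":0,"travel":[0,0,0],"twist":0},{"gripper":0,"travel":[0,0,0],"twist":0},{"gripper":0,"travel":[0,0,0],"twist":0},{"gripper":0,"travel":[0,0,0],"twist":0}]' 35
$M '[{"gripper":0,"travel":[0,0,0],"twist":0},{"gripper":0,"travel":[0,0,0],"twist":0},{"gripper":0,"travel":[0,0,0],"twist":0},{"gripper":0,"travel":[0,0,0],"twist":0},{"gripper":0,"travel":[0,0,0],"twist":0}]' 35
```

```text
time_s: 5.42
ee_pos: [460.8, -261.5, 252.9]
ee_rot: [-180.0, 0.0, 19.3]
force: [-0.2, 0.8, -0.5]
gripper_width: 80.7
time_s: 5.83
ee_pos: [461.5, -262.0, 202.0]
ee_rot: [180.0, -0.0, 19.2]
force: [-0.2, -0.7, 0.2]
gripper_width: 50.8
time_s: 6.25
ee_pos: [461.3, -261.8, 202.3]
ee_rot: [180.0, -0.0, 19.2]
force: [0.6, 0.2, -0.6]
gripper_width: 17.8
time_s: 6.67
ee_pos: [461.4, -261.9, 202.2]
ee_rot: [180.0, -0.0, 19.2]
force: [-1.0, 0.1, 5.9]
gripper_width: 14.1
```

```bash
M="python3 -m handwheel"
$M '[{"gripper":0,"travel":[0,0,-0.005],"twist":0},{"gripper":0,"travel":[0,0,-0.015],"twist":0},{"gripper":0,"travel":[0,0,-0.025],"twist":0},{"gripper":0,"travel":[0,0,-0.03],"twist":0},{"gripper":0,"travel":[0,0,-0.03],"twist":0}]' 
$M '[{"gripper":0,"travel":[0,0,-0.025],"twist":0},{"gripper":0,"travel":[0,0,-0.015],"twist":0},{"gripper":0,"travel":[0,0,-0.005],"twist":0},{"gripper":0,"travel":[0,0,0],"twist":0},{"gripper":0,"travel":[0,0,0],"twist":0}]'
python3 - <<'E'
from h import *
f=env.grab_frame("wrist");save(f,"w2.png",None,0.8)
print(env.state()["force"],env.state()["torque"])
E
```

```text
time_s: 7.08
ee_pos: [460.7, -261.5, 307.0]
ee_rot: [-179.9, 0.1, 19.2]
force: [-0.0, -0.8, -0.8]
gripper_width: 13.7
time_s: 7.5
ee_pos: [460.8, -261.5, 350.6]
ee_rot: [-179.9, 0.1, 19.2]
force: [-0.3, 0.7, -1.8]
gripper_width: 13.8
[-0.6066032   0.27800952 -1.01183703] [-0.14037459  0.25243987  0.02984675]
```

View pics/w2.png

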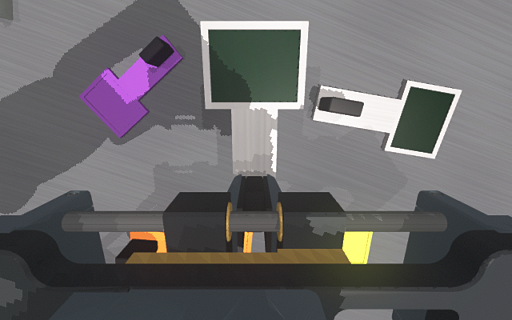

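The slide is held straight, with the glass centred at about (255,65) in line with the jaws. Carry it over to the stage.

```bash
M="python3 -m handwheel"
$M '[{"gripper":0,"travel":[0.006,-0.018,0],"twist":0},{"gripper":0,"travel":[0.0095,-0.028,0],"twist":0},{"gripper":0,"travel":[0.011,-0.0325,0],"twist":0},{"gripper":0,"travel":[0.011,-0.0325,0],"twist":0},{"gripper":0,"travel":[0.011,-0.0325,0],"twist":0}]' 
$M '[{"gripper":0,"travel":[0.011,-0.0325,0],"twist":0},{"gripper":0,"travel":[0.011,-0.0325,0],"twist":0},{"gripper":0,"travel":[0.011,-0.0325,0],"twist":0},{"gripper":0,"travel":[0.011,-0.0325,0],"twist":0},{"gripper":0,"travel":[0.011,-0.0325,0],"twist":0}]' 
$M '[{"gripper":0,"travel":[0.011,-0.0325,0],"twist":0},{"gripper":0,"travel":[0.0105,-0.031,0],"twist":0},{"gripper":0,"travel":[0.0065,-0.02,0],"twist":0},{"gripper":0,"travel":[0,0,0],"twist":0.082},{"gripper":0,"travel":[0,0,0],"twist":0.082}]' 
$M '[{"gripper":0,"travel":[0,0,0],"twist":0.082},{"gripper":0,"travel":[0,0,0],"twist":0},{"gripper":0,"travel":[0,0,0],"twist":0}]'
python3 - <<'E'
from h import *
s=env.state();p=s["ee_pos"];print(p,s["ee_rot"])
Rt=R.from_euler("xyz",s["ee_rot"],degrees=True).as_matrix()
for c in ["wrist","top","scene"]:
    f=env.grab_frame(c);
    if c=="wrist":save(f,"w3.png")
    if c=="top":save(f,"t3.png",(190,110,330,270),4)
    for t,z in [("slide",148),("slide_grip",172),("stage",0),("stage_entry",20),("stage_clips",20)]:
        r=[]
        for d in env.pinpoint(c,t):
            q=ray(f,d["uv"],z); e=[]
            if t[:2]=="sl":
                q0=p+Rt@[0,0,172];
                if np.linalg.norm((q-q0)[:2])>150: continue
                e=np.round(Rt.T@(q-p),1).tolist()
            r.append((np.round(d["uv"]).tolist(),round(d["confidence"],2),np.round(q[:2],1).tolist(),e))
        print(c,t,r)
E
```

```text
time_s: 7.97
ee_pos: [459.2, -109.0, 350.0]
ee_rot: [-179.9, 0.2, 19.1]
force: [0.4, 0.5, -1.6]
gripper_width: 13.5
time_s: 8.38
ee_pos: [457.7, 62.8, 350.1]
ee_rot: [-180.0, 0.2, 19.2]
force: [0.5, 0.9, -1.5]
gripper_width: 14.1
time_s: 8.8
ee_pos: [456.9, 150.7, 349.9]
ee_rot: [180.0, 0.2, 9.7]
force: [-0.2, 0.3, -1.2]
gripper_width: 14.0
time_s: 9.05
ee_pos: [457.2, 149.3, 350.4]
ee_rot: [180.0, 0.2, 5.2]
force: [-0.8, 0.0, -1.3]
gripper_width: 14.1
[457.18232943 149.28228252 350.43306029] [1.79977967e+02 1.64166871e-01 5.20848915e+00]
wrist slide [([315.0, 82.0], 0.82, [557.5, 159.1], [101.4, -0.7, 202.1]), ([476.0, 198.0], 0.55, [494.4, 43.7], [28.1, 108.4, 202.4])]
wrist slide_grip [([319.0, 249.0], 0.56, [458.7, 148.0], [1.9, 1.3, 178.4])]
wrist stage []
wrist stage_entry []
wrist stage_clips []
top slide [([244.0, 186.0], 0.94, [553.5, 162.7], [97.8, -4.7, 202.2])]
top slide_grip []
top stage [([252.0, 185.0], 0.56, [571.8, 165.5], []), ([254.0, 156.0], 0.55, [659.9, 161.8], [])]
top stage_entry [([255.0, 187.0], 0.85, [563.2, 154.3], [])]
top stage_clips [([253.0, 156.0], 0.87, [657.0, 161.9], [])]
scene slide [([418.0, 216.0], 0.56, [558.8, 161.7], [102.9, -3.2, 202.1])]
scene slide_grip [([427.0, 169.0], 0.77, [447.5, 146.4], [-9.4, 1.9, 178.5])]
scene stage [([394.0, 292.0], 0.98, [653.8, 165.2], [])]
scene stage_entry [([406.0, 252.0], 0.92, [562.2, 159.6], [])]
scene stage_clips [([396.0, 290.0], 0.57, [658.6, 167.9], [])]
```

View pics/w3.png

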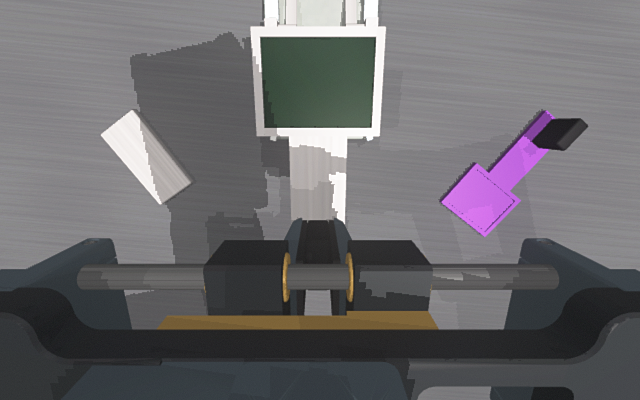

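Run:
```python
import cv2,numpy as np
a=cv2.imread("pics/t3.png");w=cv2.imread("pics/w3.png")[0:40,230:410]
w=cv2.resize(w,(560,124),interpolation=cv2.INTER_CUBIC)
t=cv2.resize(cv2.imread("pics/top1.png")[110:225,215:295],None,fx=4.1,fy=4.1,interpolation=cv2.INTER_CUBIC)
o=np.zeros((600,800,3),np.uint8);o[:124,:560]=w;o[126:126+t.shape[0],:t.shape[1]]=t
s=a[0:470,100:500];o[126:596,340:740]=s
cv2.imwrite("pics/c3.png",o)
```

```text
(no output)
```

View pics/c3.png

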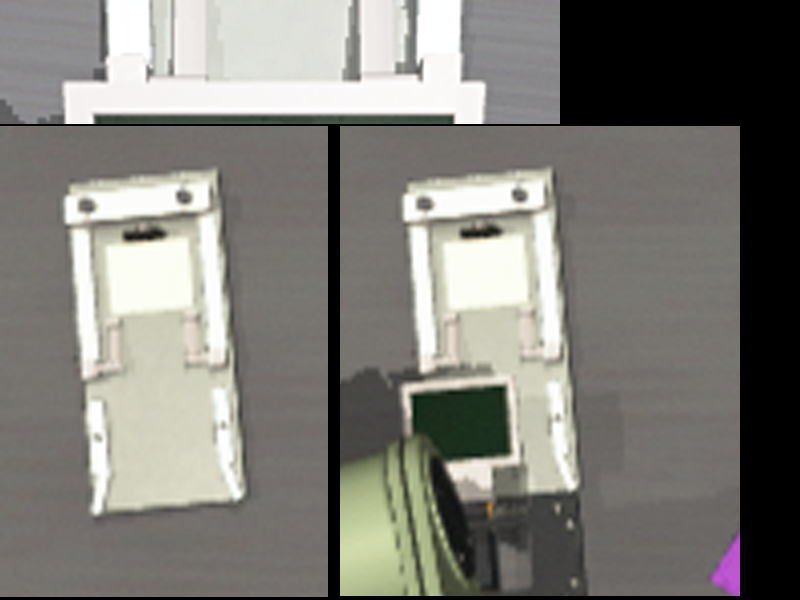

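Run:
```python
from h import *
s=env.state();p=s["ee_pos"];Rt=R.from_euler("xyz",s["ee_rot"],degrees=True).as_matrix()
f=env.grab_frame("wrist")
for n,uv,z in [("mid",(321.3,6),30),("railL",(230+150/3.11,6),30),("railR",(230+417/3.11,6),30),("slideFront",(230+275/3.11,28),154),("sl L",(230+65/3.11,28),154),("sl R",(230+485/3.11,28),154)]:
    q=ray(f,uv,z);print(n,np.round(q,1),np.round(Rt.T@(q-p),1))
f=env.grab_frame("top")
pts={}
for n,uv,z in [("teeth",(251.8,156.2),23),("entL",(238.7,204.9),20),("entR",(274.3,200.7),20),("farL",(231.3,123.7),20),("farR",(267.9,120.2),20)]:
    pts[n]=ray(f,uv,z)[:2];print(n,np.round(pts[n],1))
a=(pts["entL"]+pts["entR"])/2;b=(pts["farL"]+pts["farR"])/2
d=b-a;u=d/np.linalg.norm(d);print(np.linalg.norm(d),np.degrees(np.arctan2(d[1],d[0])), "origin",a+140*u,"teeth x",(pts["teeth"]-a)@u-140)
# fixed-yaw line fit of stage mask
for g in env.trace("top","stage"): print(g["confidence"],g["uv"])
```

```text
mid [640.8 161.3  30. ] [183.6   4.4 321.8]
railL [637.2 201.6  30. ] [183.6 -36.1 321.8]
railR [644.3 121.2  30. ] [183.6  44.7 321.8]
slideFront [585.9 159.6 154. ] [128.9   1.1 197.8]
sl L [582.6 197.6 154. ] [128.9 -36.9 197.8]
sl R [589.3 121.7 154. ] [128.9  39.2 197.8]
teeth [656.2 164.4]
entL [510.1 202.7]
entR [522.3  96.2]
farL [756.5 228.3]
farR [766.4 117.2]
246.40687434023053 5.422322941585773 origin [655.53315226 162.65367716] teeth x 0.7831975837007406
0.63 [256.2, 149.8]
```

```bash
M="python3 -m handwheel"
$M '[{"gripper":0,"travel":[0.005,0.0018,0.01],"twist":0},{"gripper":0,"travel":[0.005,0.0015,0.02],"twist":0},{"gripper":0,"travel":[0,0,0.03],"twist":0},{"gripper":0,"travel":[0,0,0.025],"twist":0},{"gripper":0,"travel":[0,0,0.015],"twist":0}]' 
$M '[{"gripper":0,"travel":[0,0,0.005],"twist":0},{"gripper":0,"travel":[0,0,0],"twist":0},{"gripper":0,"travel":[0,0,0],"twist":0}]'
python3 - <<'E'
from h import *
f=env.grab_frame("wrist");save(f,"w4.png",(200,0,440,170),3.3);print(env.state()["ee_pos"],env.state()["ee_rot"])
E
```

```text
time_s: 10.52
ee_pos: [467.0, 146.5, 248.6]
ee_rot: [180.0, 0.2, 5.1]
force: [0.3, -1.2, -1.3]
gripper_width: 13.6
time_s: 10.77
ee_pos: [468.2, 147.0, 246.9]
ee_rot: [-180.0, -0.0, 5.1]
force: [0.3, -0.3, -0.7]
gripper_width: 13.9
[468.35248551 147.0260121  247.51928905] [-1.79973949e+02 -1.20658367e-01  5.08539450e+00]
```

View pics/w4.png

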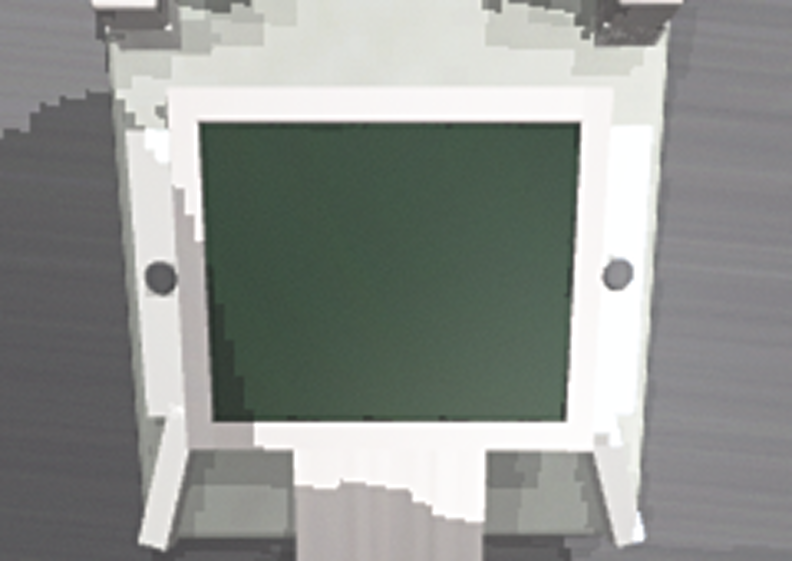

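The slide sits centred between the guide strips: rim 168–613 against screws at 161 and 617, so about 0.5 mm off, and square. Its front edge is clear of the clips at the top corners. Lowering, feeling for the bed at the end.

```bash
M="python3 -m handwheel"
$M '[{"gripper":0,"travel":[0,-0.0005,0.006],"twist":0},{"gripper":0,"travel":[0,0,0.008],"twist":0},{"gripper":0,"travel":[0,0,0.006],"twist":0},{"gripper":0,"travel":[0,0,0.003],"twist":0},{"gripper":0,"travel":[0,0,0],"twist":0}]' 
$M '[{"gripper":0,"travel":[0,0,0.0005],"twist":0},{"gripper":0,"travel":[0,0,0.0005],"twist":0},{"gripper":0,"travel":[0,0,0],"twist":0},{"gripper":0,"travel":[0,0,0],"twist":0}]' 
$M '[{"gripper":0,"travel":[0,0,0.0005],"twist":0},{"gripper":0,"travel":[0,0,0],"twist":0},{"gripper":0,"travel":[0,0,0],"twist":0}]'
$M '[{"gripper":0,"travel":[0,0,0.0005],"twist":0},{"gripper":0,"travel":[0,0,0],"twist":0},{"gripper":0,"travel":[0,0,0],"twist":0}]'
```

```text
time_s: 11.23
ee_pos: [467.3, 147.3, 222.9]
ee_rot: [180.0, 0.1, 5.1]
force: [0.4, -0.0, -1.0]
gripper_width: 13.9
time_s: 11.57
ee_pos: [467.7, 147.4, 222.9]
ee_rot: [-180.0, -0.0, 5.1]
force: [0.1, 0.0, -1.7]
gripper_width: 14.1
time_s: 11.82
ee_pos: [467.7, 147.4, 222.3]
ee_rot: [-180.0, -0.0, 5.1]
force: [-0.3, 0.1, -0.9]
gripper_width: 14.0
time_s: 12.07
ee_pos: [467.7, 147.4, 222.1]
ee_rot: [-180.0, -0.0, 5.1]
force: [-2.1, -0.1, 4.4]
gripper_width: 13.8
```

```bash
M="python3 -m handwheel"
$M '[{"gripper":0,"travel":[0.002,0,-0.0004],"twist":0},{"gripper":0,"travel":[0.005,0,0],"twist":0},{"gripper":0,"travel":[0.006,0,0],"twist":0},{"gripper":0,"travel":[0.006,0,0],"twist":0},{"gripper":0,"travel":[0.006,0,0],"twist":0}]' 
$M '[{"gripper":0,"travel":[0.003,0,0],"twist":0},{"gripper":0,"travel":[0.002,0,0],"twist":0},{"gripper":0,"travel":[0,0,0],"twist":0},{"gripper":0,"travel":[0,0,0],"twist":0}]' 
$M '[{"gripper":0,"travel":[0.0015,0,0],"twist":0},{"gripper":0,"travel":[0.0015,0,0],"twist":0},{"gripper":0,"travel":[0.001,0,0],"twist":0}]'
$M '[{"gripper":0,"travel":[0.0015,0,0],"twist":0},{"gripper":0,"travel":[0.0015,0,0],"twist":0},{"gripper":0,"travel":[0.001,0,0],"twist":0}]'
$M '[{"gripper":0,"travel":[0.0015,0,0],"twist":0},{"gripper":0,"travel":[0.0015,0,0],"twist":0},{"gripper":0,"travel":[0.001,0,0],"twist":0}]'
$M '[{"gripper":0,"travel":[0.0015,0,0],"twist":0},{"gripper":0,"travel":[0.0015,0,0],"twist":0},{"gripper":0,"travel":[0.001,0,0],"twist":0}]'
$M '[{"gripper":0,"travel":[0.0015,0,0],"twist":0},{"gripper":0,"travel":[0.0015,0,0],"twist":0},{"gripper":0,"travel":[0.001,0,0],"twist":0}]'
```

```text
time_s: 12.48
ee_pos: [493.4, 149.7, 222.2]
ee_rot: [-180.0, -0.0, 5.1]
force: [-0.8, 0.3, 2.4]
gripper_width: 13.7
time_s: 12.82
ee_pos: [497.9, 150.1, 222.2]
ee_rot: [-180.0, -0.1, 5.1]
force: [0.6, -0.1, 1.5]
gripper_width: 13.8
time_s: 13.07
ee_pos: [501.5, 150.4, 222.2]
ee_rot: [-180.0, 0.0, 5.1]
force: [-1.1, 0.1, 2.8]
gripper_width: 13.9
time_s: 13.32
ee_pos: [505.6, 150.8, 222.2]
ee_rot: [-180.0, 0.0, 5.1]
force: [-1.0, -0.6, 2.5]
gripper_width: 13.6
time_s: 13.57
ee_pos: [509.7, 151.2, 222.2]
ee_rot: [-180.0, -0.0, 5.1]
force: [-1.5, -0.4, 2.5]
gripper_width: 13.8
time_s: 13.82
ee_pos: [512.7, 151.4, 222.2]
ee_rot: [180.0, 0.2, 5.1]
force: [-6.8, -0.7, 7.3]
gripper_width: 13.6
time_s: 14.07
ee_pos: [516.1, 151.7, 222.2]
ee_rot: [180.0, 0.3, 5.1]
force: [-8.0, -0.5, 7.9]
gripper_width: 14.0
```

The clips make contact at TCP x≈511, so the carriage sits at about −4 mm. Forces are modest. I'll take off a little preload and go on.

```bash
M="python3 -m handwheel"
$M '[{"gripper":0,"travel":[0.001,0,-0.0003],"twist":0},{"gripper":0,"travel":[0.0015,0,0],"twist":0},{"gripper":0,"travel":[0.001,0,0],"twist":0}]'
$M '[{"gripper":0,"travel":[0.0015,0,0],"twist":0},{"gripper":0,"travel":[0.0015,0,0],"twist":0},{"gripper":0,"travel":[0.001,0,0],"twist":0}]'
$M '[{"gripper":0,"travel":[0.0015,0,0],"twist":0},{"gripper":0,"travel":[0.0015,0,0],"twist":0},{"gripper":0,"travel":[0.001,0,0],"twist":0}]'
$M '[{"gripper":0,"travel":[0.0015,0,0],"twist":0},{"gripper":0,"travel":[0.0015,0,0],"twist":0},{"gripper":0,"travel":[0.001,0,0],"twist":0}]'
```

```text
time_s: 14.32
ee_pos: [519.7, 152.0, 222.2]
ee_rot: [180.0, 0.3, 5.1]
force: [-5.9, -1.5, 6.0]
gripper_width: 13.7
time_s: 14.57
ee_pos: [523.8, 152.3, 222.2]
ee_rot: [180.0, 0.2, 5.1]
force: [-5.4, -1.4, 5.4]
gripper_width: 13.8
time_s: 14.82
ee_pos: [528.4, 152.8, 222.2]
ee_rot: [180.0, 0.1, 5.1]
force: [-4.4, 0.3, 4.8]
gripper_width: 13.8
time_s: 15.07
ee_pos: [532.8, 153.2, 222.2]
ee_rot: [180.0, 0.1, 5.1]
force: [-3.9, 0.1, 3.2]
gripper_width: 14.0
```

```bash
M="python3 -m handwheel"
$M '[{"gripper":0,"travel":[0.002,0,0],"twist":0},{"gripper":0,"travel":[0.0025,0,0],"twist":0},{"gripper":0,"travel":[0.0025,0,0],"twist":0},{"gripper":0,"travel":[0.0025,0,0],"twist":0},{"gripper":0,"travel":[0.0025,0,0],"twist":0}]'
$M '[{"gripper":0,"travel":[0.0025,0,0],"twist":0},{"gripper":0,"travel":[0.0025,0,0],"twist":0},{"gripper":0,"travel":[0.0025,0,0],"twist":0},{"gripper":0,"travel":[0.0025,0,0],"twist":0},{"gripper":0,"travel":[0.0025,0,0],"twist":0}]'
$M '[{"gripper":0,"travel":[0.0025,0,0],"twist":0},{"gripper":0,"travel":[0.002,0,0],"twist":0},{"gripper":0,"travel":[0.0015,0,0],"twist":0},{"gripper":0,"travel":[0.001,0,0],"twist":0},{"gripper":0,"travel":[0,0,0],"twist":0}]'
$M '[{"gripper":0,"travel":[0.001,0,0],"twist":0},{"gripper":0,"travel":[0.0005,0,0],"twist":0},{"gripper":0,"travel":[0,0,0],"twist":0}]'
$M '[{"gripper":0,"travel":[0.001,0,0],"twist":0},{"gripper":0,"travel":[0.0005,0,0],"twist":0},{"gripper":0,"travel":[0,0,0],"twist":0}]'
python3 - <<'E'
from h import *
f=env.grab_frame("wrist");save(f,"w5.png",(200,0,440,170),3.3)
E
```

```text
time_s: 15.48
ee_pos: [545.1, 154.3, 222.2]
ee_rot: [-180.0, 0.0, 5.1]
force: [-4.0, -0.2, 0.0]
gripper_width: 14.0
time_s: 15.9
ee_pos: [557.5, 155.4, 222.2]
ee_rot: [180.0, 0.0, 5.1]
force: [-3.1, -0.4, -2.0]
gripper_width: 14.0
time_s: 16.32
ee_pos: [564.6, 156.0, 222.2]
ee_rot: [-180.0, -0.0, 5.1]
force: [-0.3, -0.6, -4.5]
gripper_width: 13.9
time_s: 16.57
ee_pos: [565.9, 156.1, 222.2]
ee_rot: [-180.0, -0.0, 5.1]
force: [-0.4, -0.1, -5.0]
gripper_width: 14.1
time_s: 16.82
ee_pos: [567.4, 156.3, 222.3]
ee_rot: [-180.0, -0.0, 5.1]
force: [-1.9, -1.3, -6.4]
gripper_width: 14.0
```

View pics/w5.png

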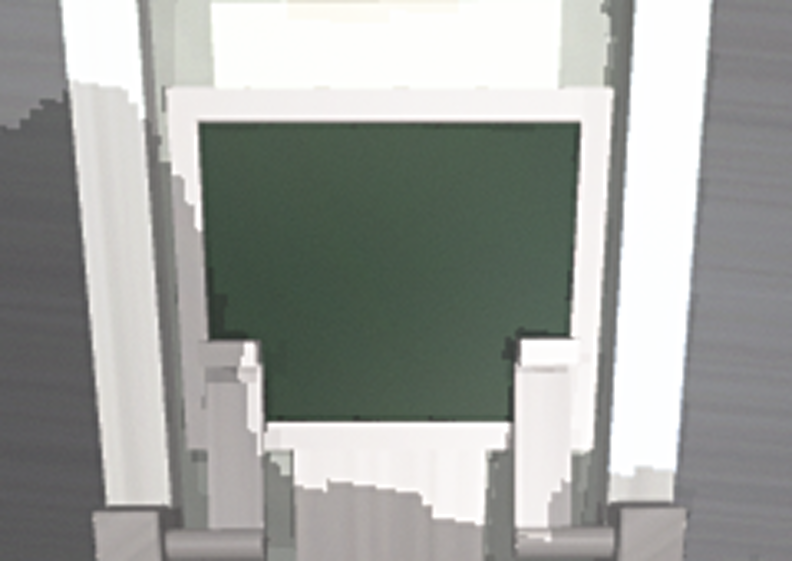

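The picture shows both teeth riding on the glass at rows ≈338, with the shoulder at row ≈452. That leaves about 18 mm to go, consistent with an end at x≈586.

```bash
M="python3 -m handwheel"
$M '[{"gripper":0,"travel":[0.0015,0,0.0002],"twist":0},{"gripper":0,"travel":[0.002,0,0],"twist":0},{"gripper":0,"travel":[0.002,0,0],"twist":0},{"gripper":0,"travel":[0.002,0,0],"twist":0},{"gripper":0,"travel":[0.0015,0,0],"twist":0}]'
$M '[{"gripper":0,"travel":[0.001,0,0],"twist":0},{"gripper":0,"travel":[0.0005,0,0],"twist":0},{"gripper":0,"travel":[0,0,0],"twist":0}]'
$M '[{"gripper":0,"travel":[0.0005,0,0],"twist":0},{"gripper":0,"travel":[0.0005,0,0],"twist":0},{"gripper":0,"travel":[0,0,0],"twist":0}]'
$M '[{"gripper":0,"travel":[0.0005,0,0],"twist":0},{"gripper":0,"travel":[0.0005,0,0],"twist":0},{"gripper":0,"travel":[0,0,0],"twist":0}]'
$M '[{"gripper":0,"travel":[0.0005,0,0],"twist":0},{"gripper":0,"travel":[0.0005,0,0],"twist":0},{"gripper":0,"travel":[0,0,0],"twist":0}]'
```

```text
time_s: 17.28
ee_pos: [576.6, 157.1, 222.2]
ee_rot: [-180.0, -0.0, 5.1]
force: [-1.6, 1.0, -6.6]
gripper_width: 13.7
time_s: 17.53
ee_pos: [577.9, 157.2, 222.2]
ee_rot: [-180.0, -0.0, 5.1]
force: [-0.5, -0.3, -6.0]
gripper_width: 14.1
time_s: 17.78
ee_pos: [578.8, 157.3, 222.3]
ee_rot: [-180.0, -0.0, 5.1]
force: [-1.1, -0.4, -5.4]
gripper_width: 13.4
time_s: 18.03
ee_pos: [579.8, 157.4, 222.2]
ee_rot: [-180.0, -0.0, 5.1]
force: [-0.7, -0.7, -6.0]
gripper_width: 14.0
time_s: 18.28
ee_pos: [580.8, 157.5, 222.3]
ee_rot: [-180.0, -0.0, 5.1]
force: [-1.3, -0.3, -5.4]
gripper_width: 13.5
```

```bash
M="python3 -m handwheel"
$M '[{"gripper":0,"travel":[0.0005,0,0],"twist":0},{"gripper":0,"travel":[0.0005,0,0],"twist":0},{"gripper":0,"travel":[0,0,0],"twist":0}]' | grep -v rot
$M '[{"gripper":0,"travel":[0.0005,0,0],"twist":0},{"gripper":0,"travel":[0.0005,0,0],"twist":0},{"gripper":0,"travel":[0,0,0],"twist":0}]' | grep -v rot
$M '[{"gripper":0,"travel":[0.0005,0,0],"twist":0},{"gripper":0,"travel":[0.0005,0,0],"twist":0},{"gripper":0,"travel":[0,0,0],"twist":0}]' | grep -v rot
$M '[{"gripper":0,"travel":[0.0005,0,0],"twist":0},{"gripper":0,"travel":[0.0005,0,0],"twist":0},{"gripper":0,"travel":[0,0,0],"twist":0}]' | grep -v rot
```

```text
time_s: 18.53
ee_pos: [581.8, 157.6, 222.3]
force: [-1.2, -0.1, -5.8]
gripper_width: 13.8
time_s: 18.78
ee_pos: [583.0, 157.7, 222.4]
force: [-0.0, -0.7, -5.2]
gripper_width: 13.9
time_s: 19.03
ee_pos: [583.8, 157.8, 222.3]
force: [-2.1, -0.3, -4.9]
gripper_width: 14.0
time_s: 19.28
ee_pos: [584.5, 157.8, 222.2]
force: [-2.2, -0.3, -3.9]
gripper_width: 13.8
```

```bash
M="python3 -m handwheel"
$M '[{"gripper":0,"travel":[0.0005,0,0],"twist":0},{"gripper":0,"travel":[0.0003,0,0],"twist":0},{"gripper":0,"travel":[0,0,0],"twist":0}]' | grep -v rot
$M '[{"gripper":0,"travel":[0.0005,0,0],"twist":0},{"gripper":0,"travel":[0,0,0],"twist":0},{"gripper":0,"travel":[0,0,0],"twist":0}]' | grep -v rot
$M '[{"gripper":0,"travel":[0.0005,0,0],"twist":0},{"gripper":0,"travel":[0,0,0],"twist":0},{"gripper":0,"travel":[0,0,0],"twist":0}]' | grep -v rot
python3 - <<'E'
from h import *
f=env.grab_frame("wrist");save(f,"w6.png",(200,0,440,170),3.3)
E
```

```text
time_s: 19.53
ee_pos: [585.2, 157.8, 222.2]
force: [-3.9, 0.0, -4.0]
gripper_width: 14.0
time_s: 19.78
ee_pos: [585.7, 157.9, 222.2]
force: [-4.8, -0.1, -3.3]
gripper_width: 13.9
time_s: 20.03
ee_pos: [586.2, 158.0, 222.2]
force: [-5.3, -1.0, -3.1]
gripper_width: 13.9
```

View pics/w6.png

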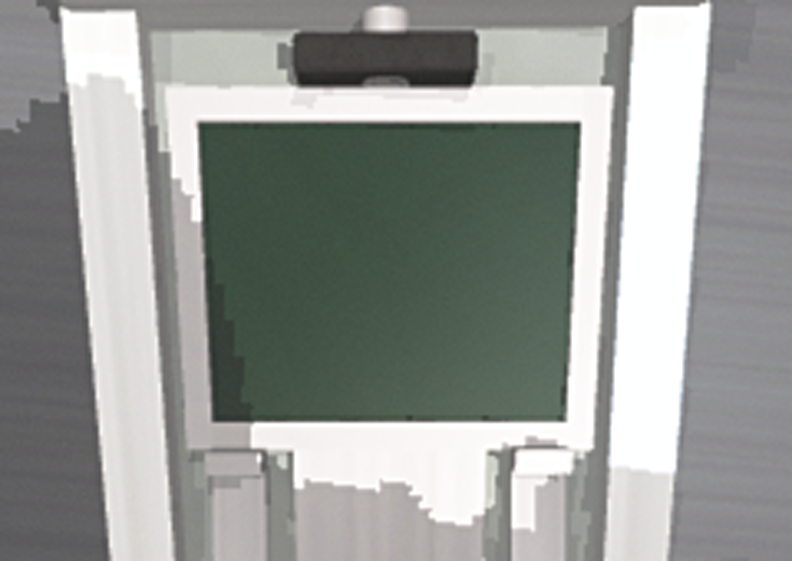

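Picture: bumper in contact (row ≈85). The left tooth is behind the shoulder (row ≈452), but the right one (row ≈445) is at the edge and may still be up. The hard stop is at about 7.2 N, so I'll press slightly further in fine steps.

```bash
M="python3 -m handwheel"
$M '[{"gripper":0,"travel":[0.0004,0,0],"twist":0},{"gripper":0,"travel":[0,0,0],"twist":0},{"gripper":0,"travel":[0,0,0],"twist":0}]' | grep -v rot
$M '[{"gripper":0,"travel":[0.0004,0,0],"twist":0},{"gripper":0,"travel":[0,0,0],"twist":0},{"gripper":0,"travel":[0,0,0],"twist":0}]' | grep -v rot
python3 - <<'E'
from h import *
f=env.grab_frame("wrist");a=f["frame"][110:170,250:390,::-1]
import subprocess
o=cv2.imread("pics/w6.png");o=cv2.resize(o,(240,170),interpolation=cv2.INTER_AREA)[110:170,50:190]
cv2.imwrite("pics/w7.png",cv2.resize(np.vstack([o,a]),None,fx=4.8,fy=4.8,interpolation=cv2.INTER_CUBIC))
E
```

```text
time_s: 20.33
ee_pos: [586.6, 158.0, 222.2]
force: [-5.5, -0.1, -2.8]
gripper_width: 13.7
time_s: 20.58
ee_pos: [586.9, 158.0, 222.3]
force: [-4.8, -0.0, -2.4]
gripper_width: 13.9
```

View pics/w7.png

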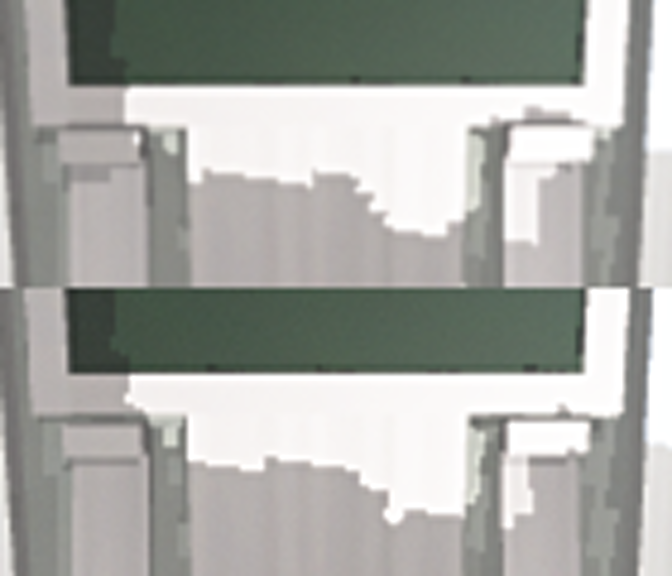

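```bash
M="python3 -m handwheel"
$M '[{"gripper":0,"travel":[0.0004,0,0],"twist":0},{"gripper":0,"travel":[0,0,0],"twist":0},{"gripper":0,"travel":[0,0,0],"twist":0}]' | grep -v rot
$M '[{"gripper":0,"travel":[-0.0006,0,0],"twist":0},{"gripper":0,"travel":[0,0,0],"twist":0},{"gripper":0,"travel":[0,0,0],"twist":0}]' | grep -v rot
$M '[{"gripper":0,"travel":[-0.0006,0,0],"twist":0},{"gripper":0,"travel":[0,0,0],"twist":0},{"gripper":0,"travel":[0,0,0],"twist":0}]' | grep -v rot
$M '[{"gripper":0,"travel":[-0.0005,0,0],"twist":0},{"gripper":0,"travel":[0,0,0],"twist":0},{"gripper":0,"travel":[0,0,0],"twist":0}]' | grep -v rot
$M '[{"gripper":0,"travel":[-0.0004,0,0],"twist":0},{"gripper":0,"travel":[0,0,0],"twist":0},{"gripper":0,"travel":[0,0,0],"twist":0}]' | grep -v rot
```

```text
time_s: 20.88
ee_pos: [587.3, 158.0, 222.3]
force: [-6.2, -0.1, -2.0]
gripper_width: 14.0
time_s: 21.13
ee_pos: [586.8, 158.0, 222.3]
force: [-5.2, -0.8, -2.4]
gripper_width: 13.8
time_s: 21.38
ee_pos: [586.4, 158.0, 222.4]
force: [-5.7, 0.2, -2.7]
gripper_width: 14.0
time_s: 21.63
ee_pos: [586.1, 157.9, 222.3]
force: [-4.2, 0.1, -2.4]
gripper_width: 13.6
time_s: 21.88
ee_pos: [585.8, 157.9, 222.4]
force: [-3.3, -0.2, -3.1]
gripper_width: 13.8
```

```bash
M="python3 -m handwheel"
$M '[{"gripper":0,"travel":[-0.0005,0,0],"twist":0},{"gripper":0,"travel":[0,0,0],"twist":0},{"gripper":0,"travel":[0,0,0],"twist":0}]' | grep -v rot
$M '[{"gripper":0,"travel":[-0.0005,0,0],"twist":0},{"gripper":0,"travel":[0,0,0],"twist":0},{"gripper":0,"travel":[0,0,0],"twist":0}]' | grep -v rot
$M '[{"gripper":0,"travel":[-0.0005,0,0],"twist":0},{"gripper":0,"travel":[0,0,0],"twist":0},{"gripper":0,"travel":[0,0,0],"twist":0}]' | grep -v rot
```

```text
time_s: 22.13
ee_pos: [585.6, 157.9, 222.5]
force: [-1.1, -0.3, -3.3]
gripper_width: 13.7
time_s: 22.38
ee_pos: [585.3, 157.9, 222.6]
force: [2.2, -0.6, -3.4]
gripper_width: 13.7
time_s: 22.63
ee_pos: [585.1, 157.9, 222.7]
force: [4.7, -1.0, -5.4]
gripper_width: 13.9
```

Pulling back meets a stop (+4.7 N, barely moving), so the slide is latched. Return to near-zero force and open part-way, staying inside the guide strips, then rise.

```bash
M="python3 -m handwheel"
$M '[{"gripper":0,"travel":[0.0008,0,0.0002],"twist":0},{"gripper":0,"travel":[0,0,0],"twist":0},{"gripper":0,"travel":[0,0,0],"twist":0}]' | grep -v rot
$M '[{"gripper":18,"travel":[0,0,0],"twist":0},{"gripper":22,"travel":[0,0,0],"twist":0},{"gripper":28,"travel":[0,0,0],"twist":0},{"gripper":35,"travel":[0,0,0],"twist":0},{"gripper":40,"travel":[0,0,0],"twist":0}]' | grep -v rot
$M '[{"gripper":40,"travel":[0,0,0],"twist":0},{"gripper":40,"travel":[0,0,0],"twist":0},{"gripper":40,"travel":[0,0,-0.005],"twist":0},{"gripper":40,"travel":[0,0,-0.015],"twist":0},{"gripper":40,"travel":[0,0,-0.025],"twist":0}]' | grep -v rot
$M '[{"gripper":40,"travel":[0,0,-0.03],"twist":0},{"gripper":40,"travel":[0,0,-0.03],"twist":0},{"gripper":40,"travel":[0,0,-0.02],"twist":0},{"gripper":40,"travel":[0,0,-0.01],"twist":0},{"gripper":40,"travel":[0,0,0],"twist":0}]' | grep -v rot
python3 - <<'E'
from h import *
f=env.grab_frame("wrist");a=f["frame"][:,:,::-1]
p=np.mean([proj(f,(655,162,22))],0);print(p)
x=int(np.clip(p[0]-90,0,460));y=int(np.clip(p[1]-65,0,260))
cv2.imwrite("pics/w8.png",cv2.resize(a[y:y+140,x:x+180],None,fx=4.2,fy=4.2,interpolation=cv2.INTER_CUBIC))
E
```

```text
time_s: 22.88
ee_pos: [585.4, 157.9, 222.6]
force: [3.4, -0.5, -0.4]
gripper_width: 13.8
time_s: 23.3
ee_pos: [584.6, 157.9, 222.0]
force: [0.7, 0.9, 0.3]
gripper_width: 34.9
time_s: 23.72
ee_pos: [584.1, 157.6, 265.4]
force: [0.5, -0.3, -0.1]
gripper_width: 36.4
time_s: 24.13
ee_pos: [585.3, 157.9, 359.9]
force: [-1.0, 0.1, -0.6]
gripper_width: 36.5
[319.0498815  132.09133702]
```

View pics/w8.png

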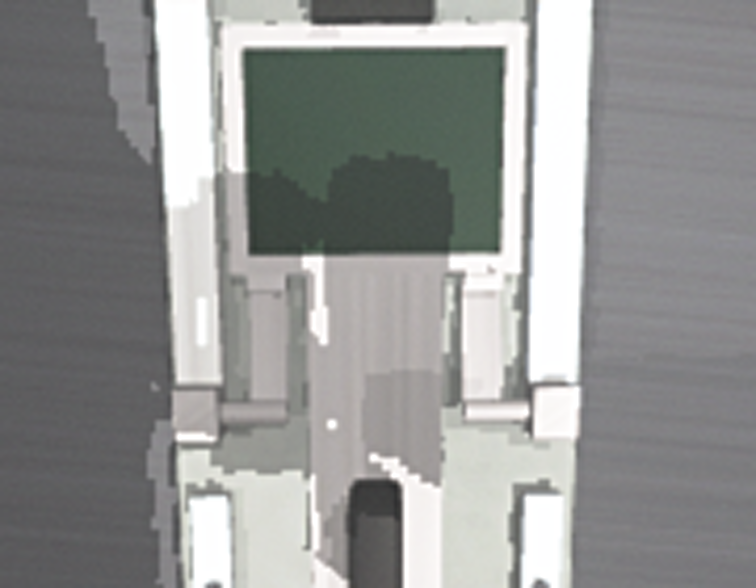

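Both tooth ends lie at the shoulder (rows ≈270–275), the bumper touches the front rim and the slide is square. That was my last picture, so I'll back off and check numerically. I'll use an oblique wrist look to measure tooth-edge rows left against right, and the networks for positions.

```bash
M="python3 -m handwheel"
$M '[{"gripper":40,"travel":[-0.02,0,-0.005],"twist":0},{"gripper":40,"travel":[-0.035,0,-0.005],"twist":0},{"gripper":40,"travel":[-0.035,0,0],"twist":0},{"gripper":40,"travel":[-0.035,0,0],"twist":0},{"gripper":40,"travel":[-0.03,0,0],"twist":0}]' | grep -v rot
$M '[{"gripper":40,"travel":[-0.015,0,0],"twist":0},{"gripper":40,"travel":[0,0,0],"twist":0},{"gripper":40,"travel":[0,0,0],"twist":0}]' | grep -v rot
python3 - <<'E'
from h import *
s=env.state();print(s["ee_pos"],s["ee_rot"])
u=np.array([np.cos(np.radians(5.2)),np.sin(np.radians(5.2))]);v=np.array([-u[1],u[0]])
o=np.array([585.5,157.9])+100*u   # expected slide origin
f=env.grab_frame("wrist");g=cv2.cvtColor(f["frame"],cv2.COLOR_RGB2GRAY).astype(np.float32)
# profile along slide x at lateral offsets, z=26 plane, slide-x from -50 to -10
for n,y in [("L",28),("R",-28),("Lout",34.5),("Rout",-34.5)]:
    P=[proj(f,[*(o+x*u+y*v),26]) for x in range(-50,-9)]
    m=np.array(P,np.float32)[None];print(n,P[0].round(),P[-1].round(),cv2.remap(g,m,None,cv2.INTER_LINEAR)[0].astype(int).tolist())
for c in ["wrist","top","scene"]:
    f=env.grab_frame(c)
    for t,z in [("slide",20),("slide_grip",44),("jar",0),("brush",0),("coupon",0)]:
        r=[(np.round(ray(f,d["uv"],z)[:2]).tolist(),round(d["confidence"],2)) for d in env.pinpoint(c,t)]
        print(c,t,r[:6])
print("expect",o)
E
```

```text
time_s: 24.6
ee_pos: [427.8, 143.6, 364.8]
force: [-0.5, -0.3, 0.2]
gripper_width: 36.4
time_s: 24.85
ee_pos: [415.0, 142.7, 366.0]
force: [0.6, 0.3, -0.6]
gripper_width: 36.3
[415.01452106 142.67543389 365.98833459] [1.79978028e+02 9.06870528e-02 5.11334093e+00]
L [287. -32.] [286. -83.] [0, 0, 0, 0, 0, 0, 0, 0, 0, 0, 0, 0, 0, 0, 0, 0, 0, 0, 0, 0, 0, 0, 0, 0, 0, 0, 0, 0, 0, 0, 0, 0, 0, 0, 0, 0, 0, 0, 0, 0, 0]
R [345. -32.] [347. -83.] [0, 0, 0, 0, 0, 0, 0, 0, 0, 0, 0, 0, 0, 0, 0, 0, 0, 0, 0, 0, 0, 0, 0, 0, 0, 0, 0, 0, 0, 0, 0, 0, 0, 0, 0, 0, 0, 0, 0, 0, 0]
Lout [281. -32.] [279. -83.] [0, 0, 0, 0, 0, 0, 0, 0, 0, 0, 0, 0, 0, 0, 0, 0, 0, 0, 0, 0, 0, 0, 0, 0, 0, 0, 0, 0, 0, 0, 0, 0, 0, 0, 0, 0, 0, 0, 0, 0, 0]
Rout [352. -32.] [354. -83.] [0, 0, 0, 0, 0, 0, 0, 0, 0, 0, 0, 0, 0, 0, 0, 0, 0, 0, 0, 0, 0, 0, 0, 0, 0, 0, 0, 0, 0, 0, 0, 0, 0, 0, 0, 0, 0, 0, 0, 0, 0]
wrist slide [([464.0, -38.0], 0.82)]
wrist slide_grip [([588.0, 157.0], 0.81), ([544.0, -87.0], 0.7)]
wrist jar []
wrist brush [([598.0, 158.0], 0.71)]
wrist coupon [([475.0, 346.0], 0.55)]
top slide [([463.0, -51.0], 0.97), ([579.0, -464.0], 0.77), ([366.0, -472.0], 0.76), ([286.0, -267.0], 0.68), ([691.0, 163.0], 0.59)]
top slide_grip [([567.0, -341.0], 0.95), ([551.0, -101.0], 0.73), ([253.0, -132.0], 0.72), ([579.0, 167.0], 0.66), ([329.0, -385.0], 0.6)]
top jar [([739.0, -100.0], 0.9)]
top brush [([747.0, -307.0], 0.91)]
top coupon [([484.0, 342.0], 0.94)]
scene slide [([590.0, -452.0], 0.86), ([293.0, -262.0], 0.82), ([384.0, -456.0], 0.82), ([470.0, -39.0], 0.79), ([685.0, 175.0], 0.63), ([748.0, -301.0], 0.57)]
scene slide_grip [([550.0, -102.0], 0.95), ([565.0, -335.0], 0.87), ([250.0, -125.0], 0.78), ([350.0, -364.0], 0.76), ([589.0, 159.0], 0.69)]
scene jar [([725.0, -92.0], 0.63)]
scene brush [([744.0, -308.0], 0.59)]
scene coupon [([475.0, 344.0], 0.72)]
expect [685.08843986 166.96325802]
```

```bash
M="python3 -m handwheel"
$M '[{"gripper":40,"travel":[0.015,0,-0.02],"twist":0},{"gripper":40,"travel":[0.025,0,-0.03],"twist":0},{"gripper":40,"travel":[0.02,0,-0.03],"twist":0},{"gripper":40,"travel":[0.01,0,-0.02],"twist":0},{"gripper":40,"travel":[0,0,0],"twist":0}]' | grep -v rot
$M '[{"gripper":40,"travel":[0,0,0],"twist":0},{"gripper":40,"travel":[0,0,0],"twist":0}]' | grep -v rot
python3 - <<'E'
from h import *
u=np.array([np.cos(np.radians(5.2)),np.sin(np.radians(5.2))]);v=np.array([-u[1],u[0]])
o=np.array([585.5,157.9])+100*u
f=env.grab_frame("wrist");g=cv2.cvtColor(f["frame"],cv2.COLOR_RGB2GRAY).astype(np.float32)
np.save("last.npy",f["frame"])
for n,y in [("L26",26),("L30",30),("R26",-26),("R30",-30),("Lout",35),("Rout",-35),("Lin",21),("Rin",-21)]:
    xs=np.arange(-60,-9,1.);P=[proj(f,[*(o+x*u+y*v),26]) for x in xs]
    m=np.array(P,np.float32)[None];print(n,P[0].round(),P[-1].round(),cv2.remap(g,m,None,cv2.INTER_LINEAR)[0].astype(int).tolist())
b=proj(f,[*(o-30*u),26]);d=proj(f,[*(o-30*u),30]);print("4mm up = px",d-b, "10mm fwd px",proj(f,[*(o-20*u),26])-b)
E
```

```text
time_s: 26.22
ee_pos: [487.7, 149.3, 471.4]
force: [0.9, 0.0, 0.7]
gripper_width: 36.3
time_s: 26.38
ee_pos: [484.6, 148.8, 465.9]
force: [-0.4, 0.1, 0.2]
gripper_width: 36.3
L26 [298.  75.] [297.  34.] [228, 227, 227, 227, 227, 227, 227, 227, 227, 227, 228, 227, 227, 227, 226, 227, 227, 226, 226, 227, 226, 227, 228, 229, 217, 168, 140, 213, 252, 248, 246, 243, 244, 247, 219, 152, 80, 75, 76, 78, 79, 80, 78, 78, 78, 78, 78, 78, 77, 79, 77]
L30 [295.  75.] [294.  34.] [232, 233, 232, 232, 232, 232, 232, 232, 232, 231, 231, 231, 231, 231, 231, 231, 231, 231, 231, 230, 230, 230, 232, 232, 219, 175, 145, 210, 252, 249, 245, 243, 244, 245, 205, 115, 76, 74, 74, 74, 74, 73, 74, 74, 74, 74, 73, 73, 69, 68, 68]
R26 [335.  75.] [336.  34.] [236, 237, 236, 236, 235, 235, 234, 234, 234, 233, 233, 233, 233, 233, 233, 233, 233, 233, 232, 231, 232, 232, 232, 234, 225, 195, 134, 209, 246, 253, 250, 248, 248, 251, 241, 189, 90, 74, 78, 80, 82, 82, 79, 81, 80, 80, 80, 81, 82, 80, 80]
R30 [338.  75.] [339.  34.] [228, 230, 229, 229, 229, 229, 229, 228, 228, 228, 228, 228, 227, 227, 227, 227, 227, 227,
[... 634 characters left out ...]
, 249, 251, 253, 253, 253, 253, 253, 251, 241, 241, 241, 239, 237, 238, 239, 239, 238]
Lin [302.  75.] [301.  34.] [199, 209, 211, 212, 211, 210, 209, 207, 206, 207, 206, 206, 206, 205, 205, 206, 206, 207, 208, 207, 207, 210, 210, 209, 208, 202, 195, 183, 160, 164, 226, 243, 245, 247, 219, 153, 81, 75, 77, 79, 79, 79, 79, 79, 79, 78, 78, 78, 78, 79, 78]
Rin [332.  75.] [332.  34.] [132, 131, 133, 142, 155, 166, 161, 158, 158, 159, 160, 156, 155, 156, 157, 155, 161, 169, 193, 217, 220, 216, 203, 207, 216, 211, 181, 136, 115, 141, 206, 251, 249, 250, 238, 185, 90, 76, 79, 82, 83, 82, 81, 81, 81, 80, 80, 80, 80, 80, 79]
4mm up = px [-0.00514525 -0.7433573 ] 10mm fwd px [-0.02734905 -8.21980348]
```

Left and right tooth profiles match: the same dark edge at −34 mm and the same glass edge at −25 mm. Both clips are therefore in the same state, and the pull-back stop shows that state is down. Bystanders read as before, within noise. Handing in.

```bash
python3 -c "
from workcell import env
print(env.state()['time_s'],env.job_done())"
```

```text
the job is handed in; nothing more can be done
26.4333 None
```

I gripped the smaller steel slide with dark glass, laid it flat in the stage entry and slid it under both clips against the bumper. Then I let go, and handed the job in at 26.4 s with the gripper clear of everything.

**Forces:** the highest wrist readings were about 8 N along and 8 N up at the clip ramps, and 6.2 N against the bumper. These are end-of-call readings; I didn't look at peaks in between.

**Latched:**
- At the bumper, the downward load from the riding clips had gone.
- A gentle pull back met a stop at +4.7 N.
- The slide was seen square, with its front on the bumper and both tooth ends at the shoulder.
- The left and right tooth profiles match in the last image.
- The networks put the slide within 8 mm of the expected pose.

**Not directly checked:** I could not read the clip angles. That both clips are down is inferred from the force drop, the pull-back stop and the left/right match. One picture before the last push left the right tooth in doubt, and my picture allowance ran out before a side-on look. My first oblique numeric check pointed off the image, so I repeated it from closer.

**Bystanders:** the jar, brush and coupon read where they started, within about 8 mm of network noise.

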